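Fit the glue roller into its spring-loaded stand

TASK

Take the black rubber roller off its wooden rest and mount it in the metal stand: with the roller slanted, put one steel stub under the strap of the spring block, push the brass plunger back without squeezing the spring solid or forcing anything, then tip the other stub down into the open bearing so that the roller lies level, fully home in both blocks and held by the spring. Let go of it and leave the rest of the bench alone.

Things in the scene. Friction and masses are not known exactly. Their poses are not given: they have to be found in the camera images.
- roller_mid (a point): centre of the loose roller: black rubber cylinder 32 mm in diameter and 90 mm long with a plain steel stub, 12 mm in diameter and 20 mm long, at each end (130 mm over all, both ends alike, about 0.22 kg). Its x axis is the roller's axis. It starts level on the rest, its axis 36 mm above the table. A slant of 9 to 12 degrees clears strap and end wall.
- rest: fixed wooden rest, base 150 x 60 x 10 mm, origin under its centre on the table; two upright notched posts (10 mm thick, 44 mm wide, 38 mm high) at x = -55 and +55 mm carry the roller's stubs; roller axis along the rest's x.
- stand: fixed roller stand; origin under the centre of its grey base plate (225 along x, 84 along y, 10 mm thick). The mounted roller lies along its x axis, at y = 0, axis 36 mm up. A metal saddle on the plate (top at z = 14 mm) carries both blocks and is CLAMPED 0 to 10 mm EITHER WAY ALONG x from its middle place; this shift is NOT measured.
- spring_block (a point): mouth of the spring block (stand's -x end) for the middle saddle place, 36 mm up; true mouth up to 10 mm off along x. Passage along x, 15 mm wide, floor 30 mm up, roofed 51 mm up by a steel strap 10 mm long in x (top 56 mm up, 33 mm wide). The greased brass plunger's free face (31.5 to 47.5 mm up) is 5 mm inside (-x) the true mouth. Spring: 2 N to start, then 0.8 N per mm, solid at 8 mm (16 N is too hard).
- open_bearing (a point): face of the rigid end wall (8 mm thick, greased, top 39.5 mm up) of the open bearing (+x end), middle saddle place, 36 mm up; 120 mm from spring_block, shifts with it. Slot 10 mm long before (-x) the wall, 15 mm wide, floor 30 mm up, open above and to -x, mouth bevelled, cheeks 34 mm wide over all. Mounted, the roller bears on the wall: plunger 5 mm back, 6 N. Tipping past it needs 6 mm or more.
- bottle: clear squeeze bottle with cap, 60 mm in diameter, 150 mm high, standing; origin under its centre. Bystander.
- block: cork sanding block 66 x 35 x 26 mm, origin under its centre. Bystander.
- jar: small amber glass jar 38 mm in diameter, 45 mm high, standing between the stand and the rest; origin under its centre. Bystander.
- spatula: spatula 200 mm long lying flat. Bystander.
- tile: carved dark wooden piece 150 x 50 x 30 mm, origin under its centre. Bystander.
- spare: short fat spare roller standing on end, 44 mm in diameter, 50 mm high with a stub on top; origin under its centre. Bystander.
Mind the look-alikes: they are no part of the job. Leave any green look-alike of the part that bears roller_mid alone. There is more than one size of the stand; the one meant has the size given above.

How it is judged:
On the way:
1. slanted by at least 3 degrees over the stand, the roller presses on the plunger with 4.5 N or more (contact force between roller and plunger above 4.5 N and (angle between roller_mid's own x axis and vertical below 1.518 rad or angle between roller_mid's own x axis and vertical above 1.623 rad) and z of roller_mid in the frame of stand between 0.037 and 0.06 m and y of roller_mid in the frame of stand between -0.006 and 0.006 m and horizontal distance between roller_mid and stand below 0.03 m), for 0.1 s.
At the end, for the whole second after the job is handed in: The roller lies at rest in both blocks of the stand, released: its axis 33 to 38.5 mm above the table, within 3 mm of the stand's centre line and within 2 degrees of its x axis, its middle within 16 mm of the stand's, held by the spring (plunger pressing on it with over 3 N) (z of roller_mid in the frame of stand between 0.033 and 0.0385 m and y of roller_mid in the frame of stand between -0.003 and 0.003 m and angle between the x axis of roller_mid and the x axis of stand, either way round below 0.035 rad and linear speed of roller below 0.02 m/s and contact force between the fingers and roller below 0.1 N and contact force between roller and plunger above 3 N and horizontal distance between roller_mid and stand below 0.016 m); the robot touches nothing.
It fails at once if the plunger is driven solid: pressed by the roller with more than 16 N (contact force between roller and plunger above 16 N).
It fails at once if the roller is forced or knocked against the stand with more than 45 N in all (contact force between roller and stand above 45 N).
It fails at once if a bystander is moved by more than 20 mm (distance of any of bottle, block, jar, spatula, tile, spare from where it was at the start of the episode above 0.02 m).
It also fails if it takes over 67 s, if anything falls off the work surface, if the arm or the gripper's body presses on something with over 40 N, if the wrist force passes 120 N, or if a joint passes its speed limit or range.

ROBOT

A 6-joint arm with a two-finger parallel gripper is mounted at the origin on the work surface. World frame = base frame: x ahead of the robot, y to its left, z up, the work surface at z = 0. Lengths are in m, angles in rad, forces in N, time in s.
With the tool pointing down it reaches from about 0.375 to 0.925 m from the base axis. Payload 5.7 kg.
Tool frame: the origin (TCP) lies on the centre line of the jaws, within the pads' length; the fingertips stand tcp_to_tips ahead of it and the grasp point (between the pads) lies 3 mm ahead of it (tcp_to_tips is the distance from the TCP to the fingertips, in m); x points along the fingers, y is the direction in which the jaws open and shut, and the axes are right-handed (so a half turn about x gives the same grasp; the last joint's range is limited). The gripper opens to 88 mm and grips with 3 to 60 N. Pads are 20 mm wide; open, the fingers measure 115 mm over their backs; the gripper's body (75 mm by 178 mm) begins 61 mm behind the grasp point.
Start: joints at [-1.399, 0.359, 1.51, -0, 1.272, -0.115], TCP at [0.17, -0.575, 0.245] pointing down, gripper open.
Joint ranges: [-2.97, 2.97], [-1.01, 2.36], [0.21, 2.38], [-0.96, 4.11], [0.2, 2.71], [-2.98, 2.98]. Speed limits (rad/s): [2.39, 2.39, 3.14, 3.14, 3.14, 3.14].

INTERFACE

Orientations are given as a unit quaternion [x, y, z, w].
In Python, from bench import * gives the robot as it stands.
- The arm moves only by the shell command python3 -m jog 'ROWS' [OPENING] [FORCE]. ROWS is JSON, a list of rows, each a list of 2 entries, a list of its own where there are three numbers: the shift along the tool's x, y, z scaled (see below), then the turn, a rotation vector about the tool's x, y, z scaled (see below). A call has 1 to 10 rows; each row is the pose to reach, as a shift and turn from the pose measured when the call began, along the tool's axes at that moment, turning the shorter way round; what a row does not reach only later rows make up. The controller multiplies each number of a shift by 0.12 m and each number of a turn by pi rad. A row lasts 1/8 s, in which the tool goes at most 62.5 mm and 10.7 degrees, less where a joint would pass 70% of its speed; a pose out of reach is approached as far as the arm can. A call with a number of a shift or a turn outside -1 to 1 is refused whole. A call with a gripper value outside its range is refused whole. OPENING is the opening, from 0 (shut) to 1 (fully open), set as the call begins (- or left out, the last holds). The fingers move at their own pace and stop on an object; FORCE is the grip in N (left out, the last holds). Time passes only in rows, so rows that repeat a pose let the fingers close. It gives the time, the measured TCP pose, the force and the opening at its end, in the units of the state.
- sense(): the state, without advancing time (a new reading comes with each control period).
- snapshot(name): name is "side" or "top" or "wrist"; returns (picture, depth): 420x560x3 uint8, red, green, blue; 420x560 float32, m along the optical axis (not along the pixel's ray), 0 where there is no reading.
- get_calibration(name): a dict with "vertical_fov" (degrees; the focal length in pixels is half the picture's height over the tangent of half this angle, whatever the lens; pixels are square), "cx", "cy" (the principal point, pixels), "dist_coeffs" ([k1, k2, p1, p2, k3] as OpenCV has them; the pictures are not rectified), "position" and "attitude" of the camera in the world. Camera axes: x right, y down, z forward; pixel columns grow to the right and rows downward; lengths in m; the calibration is good to about 2 mm. A picture is of the moment at which its call begins: read the wrist's pose just before it. get_calibration takes no time and is no camera call; for the wrist camera it gives the pose at the moment of the call.
- sign_off(): hands the job in, once; it reports no verdict.
Trained networks look in the newest picture that a camera, given by its name, has taken for a name from the list of things; names that differ only in an ending like _2 or _b are one class to them, and where a whole thing is asked for, a point or a joint stands for the part that bears it (a point fixed in the world has none). Each returns a list of dicts, best first, with "confidence" (0 to 1); they miss things now and then, are a little off and sometimes report something else, mostly with a low value. They report only what shows in the picture. A call takes as long as a camera call. They do not tell look-alikes from the thing itself.
- search_frame(camera, thing): "bbox" ([left, top, width, height] in pixels, round what is visible of it).
- place_of(camera, thing): "at" ([column, row] in pixels: a listed point, or the origin of a listed thing).
The state is a dict: "t": time; "joint_positions": joint angles; "qd": joint speeds; "effort": joint torques, N m; "eef_pos": TCP position; "eef_rot": TCP orientation; "wrist_force": force on the tool from outside, world axes, zero at the start; "wrist_torque": the same for the moment, N m; "finger_gap": finger opening in m.
Only numpy, scipy, OpenCV 4.12 (cv2) and the standard library are available. Lean on these libraries where they do the work, as an engineer would, in place of code of your own. Each camera call takes 0.05 s, during which the arm holds its last target.

## Working session

There is one attempt and no reset: what is moved stays moved. The work goes in short steps, Python scripts to look and compute and a shell command to move; the robot and the scene stay as the last step left them, time stands still between calls to the robot, and variables do not carry over. Pictures are saved under pics/ and viewed, and the job is handed in when it is done.

```bash
ls; mkdir -p pics; python3 - <<'E'
from bench import *
import cv2
print(sense())
for n in ["side","top","wrist"]:
    p,d=snapshot(n); cv2.imwrite(f"pics/{n}0.png",p[:,:,::-1]); 
    import numpy as np; np.save(f"pics/{n}0.npy",d)
    print(n,get_calibration(n))
    for t in ["roller_mid","rest","stand","spring_block","open_bearing","jar","bottle","block","spatula","tile","spare"]:
        try: print(t,[([round(v) for v in r["at"]],round(r["confidence"],2)) for r in place_of(n,t)])
        except Exception as e: print(t,e)
E
```

```text
pics
{'t': 0.0, 'joint_positions': array([-1.39908409e+00,  3.59470907e-01,  1.51141013e+00,  7.48810501e-06,
        1.27249723e+00, -1.15124611e-01]), 'qd': array([ 0.00100239, -0.0009318 ,  0.0004894 ,  0.00051637,  0.00053448,
       -0.00079868]), 'effort': array([-2.74175873e-04, -5.15373445e+01, -2.70732647e+01,  6.76919078e-02,
        3.51531222e-02, -1.45709496e-04]), 'eef_pos': array([ 0.16962285, -0.57485777,  0.24383835]), 'eef_rot': array([-0.69983155, -0.10169516,  0.69986222, -0.1004329 ]), 'wrist_force': array([ 0.42472707, -0.26520149, -0.41698047]), 'wrist_torque': array([-0.04576107, -0.03345902, -0.06681702]), 'finger_gap': 0.08776336729026814}
side {'vertical_fov': 52.56585220536696, 'cx': 272.91854807803276, 'cy': 208.69735380523608, 'dist_coeffs': array([0.02233201, 0.        , 0.        , 0.        , 0.        ]), 'position': array([0.08554356, 0.83445564, 0.6761508 ]), 'attitude': array([-0.18265341,  0.8648642 , -0.45791214,  0.09467905])}
roller_mid [([186, 248], 0.93), ([97, 302], 0.87), ([237, 274], 0.57)]
rest [([188, 261], 0.94), ([172, 350], 0.64)]
st
[... 902 characters left out ...]
], 0.58)]
spring_block [([343, 172], 0.71)]
open_bearing [([310, 193], 0.65)]
jar []
bottle [([271, 124], 0.73)]
block [([268, 218], 0.75)]
spatula [([404, 152], 0.73)]
tile [([145, 207], 0.87)]
spare [([334, 124], 0.76), ([271, 218], 0.65)]
wrist {'vertical_fov': 67.6623009305143, 'cx': 278.9529835926379, 'cy': 209.49955910459542, 'dist_coeffs': array([0.00799106, 0.        , 0.        , 0.        , 0.        ]), 'position': array([ 0.23367441, -0.5561003 ,  0.38422585]), 'attitude': array([ 0.79500931, -0.59389299, -0.07414763,  0.09875955])}
roller_mid []
rest []
stand [([45, 116], 0.97)]
spring_block [([64, 96], 0.82)]
open_bearing []
jar []
bottle []
block []
spatula []
tile []
spare []
```

View pics/side0.png

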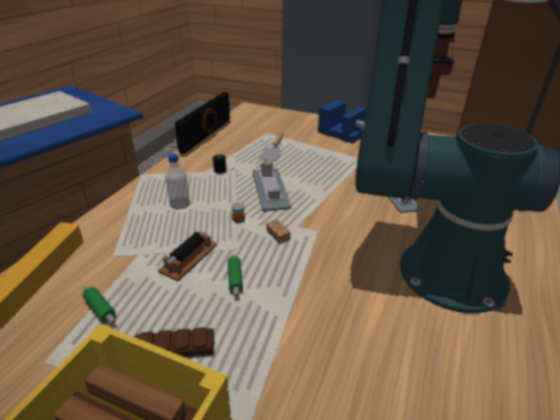

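View pics/top0.png

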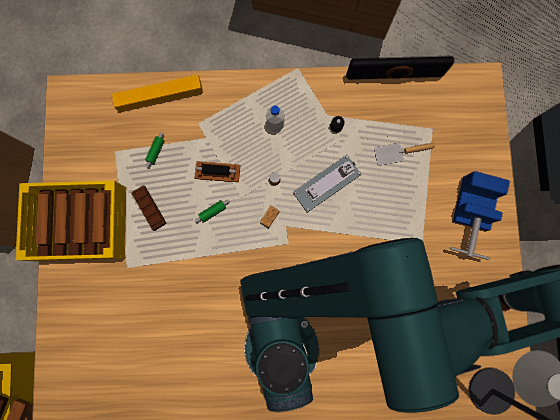

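View pics/wrist0.png

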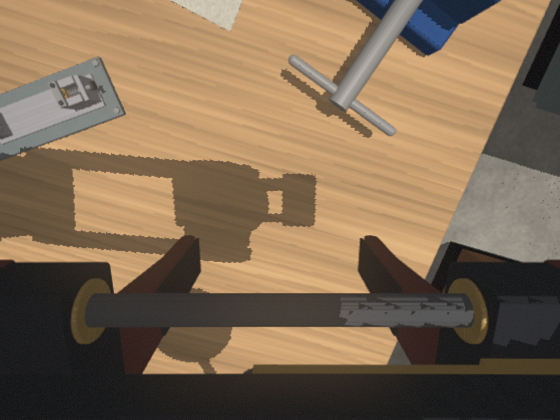

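```bash
cat > h.py <<'E'
import numpy as np, cv2
from scipy.spatial.transform import Rotation as R
from bench import *
def K(c):
    f=210/np.tan(np.radians(c["vertical_fov"])/2)
    return np.array([[f,0,c["cx"]],[0,f,c["cy"]],[0,0,1.]])
def ray(c,uv):
    p=cv2.undistortPoints(np.array(uv,float).reshape(-1,1,2),K(c),c["dist_coeffs"]).reshape(-1,2)
    return np.c_[p,np.ones(len(p))]
def at_z(c,uv,z):
    d=R.from_quat(c["attitude"]).apply(ray(c,uv)); o=np.array(c["position"])
    return o+d*((z-o[2])/d[:,2])[:,None]
def at_d(c,uv,dep):
    return np.array(c["position"])+R.from_quat(c["attitude"]).apply(ray(c,uv)*np.array(dep).reshape(-1,1))
def proj(c,P):
    q=R.from_quat(c["attitude"]).inv().apply(np.atleast_2d(P)-np.array(c["position"]))
    return cv2.projectPoints(q,np.zeros(3),np.zeros(3),K(c),c["dist_coeffs"])[0].reshape(-1,2)
def cloud(c,d):
    v,u=np.nonzero(d>0); return u,v,at_d(c,np.c_[u,v],d[v,u])
E
python3 - <<'E'
from h import *
c=get_calibration("top"); np.set_printoptions(precision=4,suppress=True)
for n,uv,z in [("roller",(216,170),.036),("rest",(217,171),0),("stand",(327,183),.01),("spring",(343,172),.036),("bear",(310,193),.036),("jar",(274,180),.045),("bottle",(275,112),.15),("green",(212,211),.02),("green2",(155,150),.02),("block",(270,217),.026),("spare",(337,124),.05)]:
    print(n,at_z(c,[uv],z)[0])
c=get_calibration("side")
for n,uv,z in [("roller",(187,247),.036),("stand",(270,188),.01),("x",(402,202),0.01)]: print(n,at_z(c,[uv],z)[0])
p=cv2.imread("pics/top0.png"); q=p[90:240,170:380]; cv2.imwrite("pics/c0.png",cv2.resize(q,None,fx=3.8,fy=3.8,interpolation=cv2.INTER_CUBIC))
p=cv2.imread("pics/side0.png"); q=p[120:260,150:330]; cv2.imwrite("pics/c1.png",cv2.resize(q,None,fx=4.2,fy=4.2,interpolation=cv2.INTER_CUBIC))
E
```

```text
roller [0.5821 0.1998 0.036 ]
rest [0.5866 0.2012 0.    ]
stand [ 0.5319 -0.1682  0.01  ]
spring [ 0.5624 -0.22    0.036 ]
bear [ 0.4954 -0.1082  0.036 ]
jar [0.5407 0.0087 0.045 ]
bottle [ 0.7361 -0.0014  0.15  ]
green [0.4477 0.2167 0.02  ]
green2 [0.6611 0.4071 0.02  ]
block [0.4212 0.0255 0.026 ]
spare [ 0.7229 -0.2063  0.05  ]
roller [0.5825 0.2022 0.036 ]
stand [ 0.5298 -0.1597  0.01  ]
x [ 0.1552 -0.2432  0.01  ]
```

View pics/c0.png

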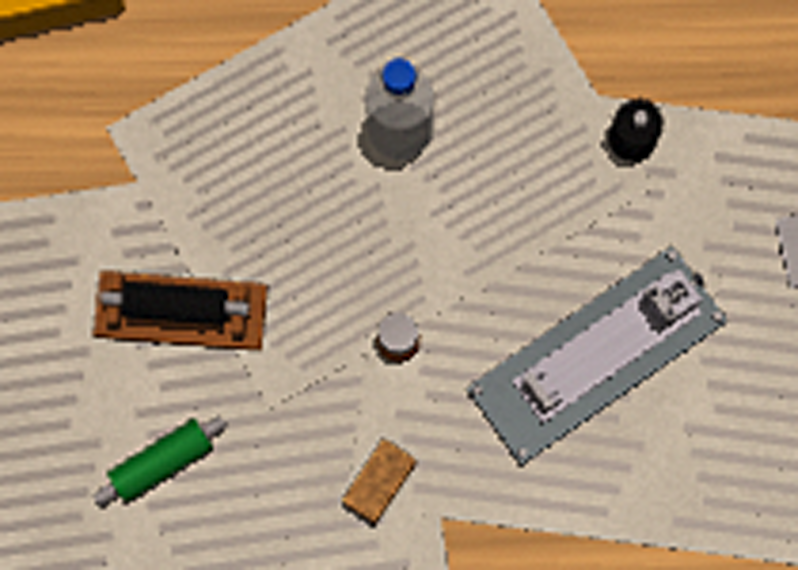

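View pics/c1.png

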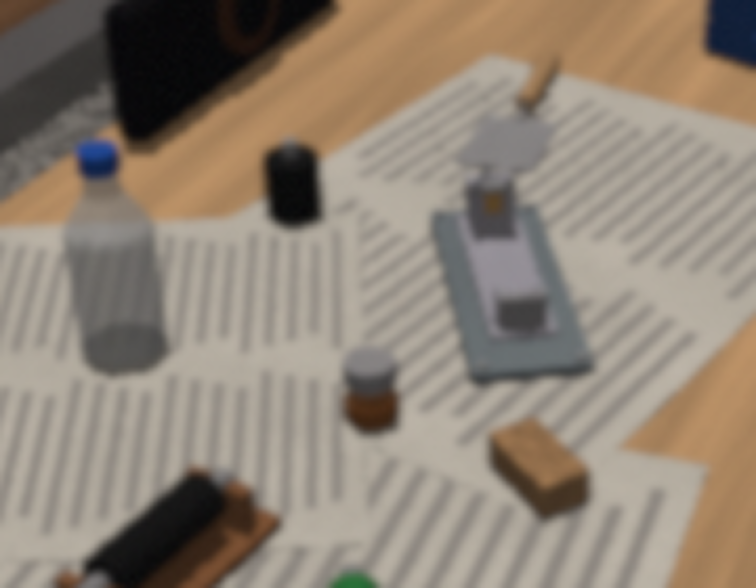

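```bash
cat >> h.py <<'E'
np.set_printoptions(precision=4,suppress=True)
def tool():
    s=sense(); return np.array(s["eef_pos"]),R.from_quat(s["eef_rot"]),s
def down(yaw,slant=0.0):
    """tool z heading yaw (horizontal), x down; slant (deg) raises the z-axis end"""
    z=np.array([np.cos(yaw),np.sin(yaw),0]); x=np.array([0,0,-1.]); y=np.cross(z,x)
    r=R.from_matrix(np.c_[x,y,z])
    return R.from_rotvec(y*0)*r*R.from_rotvec([0,np.radians(-slant) *-1,0]) if False else r*R.from_rotvec([0,-np.radians(slant),0])
def plan(P,Rt):
    p,r,s=tool()
    sh=r.inv().apply(np.array(P)-p)/.12; tu=(r.inv()*Rt).as_rotvec()/np.pi
    print("t",s["t"],"p",p,"row",np.round(sh,4).tolist(),np.round(tu,4).tolist(),"dist mm",np.linalg.norm(sh)*120,"deg",np.linalg.norm(tu)*180)
E
python3 - <<'E'
from h import *
import bench
print([n for n in dir(bench) if not n.startswith('__')])
p,r,s=tool(); print(p); print(r.as_matrix())
c=get_calibration("wrist"); print("cam in tool",r.inv().apply(np.array(c["position"])-p)); print((r.inv()*R.from_quat(c["attitude"])).as_matrix())
print(down(0.5,10).as_matrix())
c=get_calibration("top")
o=lambda u,v:(170+u/3.8,90+v/3.8)
a=at_z(c,[o(110,298),o(248,310)],.036); print("roller ends",a, np.degrees(np.arctan2(*(a[1]-a[0])[1::-1])), a.mean(0), np.linalg.norm(a[1]-a[0]))
b=at_z(c,[o(470,390),o(522,465),o(725,318),o(672,248)],.01); print(b,b.mean(0),np.linalg.norm(b[0]-b[1]),np.linalg.norm(b[1]-b[2])); d=b[0]+b[1]-b[2]-b[3]; print(np.degrees(np.arctan2(d[1],d[0])))
try: print(tcp_to_tips)
except Exception as e: print(e)
E
```

```text
['PlanningError', 'get_calibration', 'place_of', 'search_frame', 'sense', 'sign_off', 'snapshot', 'tcp_to_tips']
[ 0.1697 -0.5755  0.2446]
[[-0.      0.2829 -0.9591]
 [ 0.0001 -0.9591 -0.2829]
 [-1.     -0.0001 -0.    ]]
cam in tool [-0.1396 -0.0005 -0.0668]
[[ 0.0005 -0.2451  0.9695]
 [ 1.      0.0008 -0.0003]
 [-0.0007  0.9695  0.2451]]
[[ 0.1524 -0.4794  0.8643]
 [ 0.0833  0.8776  0.4721]
 [-0.9848  0.      0.1736]]
roller ends [[0.5892 0.2564 0.036 ]
 [0.5748 0.1361 0.036 ]] -96.84876713949294 [0.582  0.1962 0.036 ] 0.1211435103958961
[[ 0.5026 -0.0556  0.01  ]
 [ 0.4348 -0.0987  0.01  ]
 [ 0.5603 -0.283   0.01  ]
 [ 0.6251 -0.2394  0.01  ]] [ 0.5307 -0.1692  0.01  ] 0.08034868826248617 0.22298081229965713
123.94556521411506
0.022
```

```bash
python3 - <<'E'
from h import *
plan([.475,-.086,.245],down(np.radians(-56)))
E
```

```text
t 1.8 p [ 0.1697 -0.5755  0.2446] row [-0.0027, -3.1924, -3.5939] [-0.5976, -0.0, 0.0] dist mm 576.8470359722767 deg 107.56427058063981
```

```bash
python3 -m jog '[[[0,-0.45,-0.5],[-0.055,0,0]],[[0,-0.89,-1],[-0.11,0,0]],[[0,-0.89,-1],[-0.16,0,0]]]' 1; python3 - <<'E'
from h import *
plan([.475,-.086,.245],down(np.radians(-56)))
E
```

```text
t: 2.17
eef_pos: [0.2555, -0.4364, 0.2445]
eef_rot: [0.652, 0.274, -0.652, 0.274]
wrist_force: [0.7, -0.7, 0.1]
finger_gap: 0.088
t 2.175 p [ 0.2555 -0.4364  0.2445] row [0.0, -0.7364, -3.3662] [-0.4356, -0.0004, 0.0] dist mm 413.49251975808295 deg 78.40995721920055
```

```bash
python3 -m jog '[[[0,-0.1,-0.5],[-0.055,0,0]],[[0,-0.22,-1],[-0.11,0,0]],[[0,-0.22,-1],[-0.16,0,0]]]' ; python3 - <<'E'
from h import *
plan([.475,-.086,.245],down(np.radians(-56)))
E
```

```text
t: 2.55
eef_pos: [0.3219, -0.3282, 0.2447]
eef_rot: [0.562, 0.431, -0.56, 0.43]
wrist_force: [-0.5, -0.2, 0.8]
finger_gap: 0.0877
t 2.55 p [ 0.3219 -0.3282  0.2447] row [0.0036, 0.709, -2.2799] [-0.2724, -0.0009, -0.0002] dist mm 286.5161251340772 deg 49.02793225189917
```

```bash
python3 -m jog '[[[0,0.4,-0.5],[-0.055,0,0]],[[0,0.6,-1],[-0.11,0,0]],[[0,0.6,-1],[-0.16,0,0]]]' ; python3 - <<'E'
from h import *
plan([.475,-.086,.245],down(np.radians(-56)))
E
```

```text
t: 2.92
eef_pos: [0.4243, -0.2285, 0.2452]
eef_rot: [0.435, 0.559, -0.433, 0.558]
wrist_force: [0.3, 0.2, -0.8]
finger_gap: 0.0876
t 2.925 p [ 0.4243 -0.2285  0.2452] row [0.0058, 0.7021, -1.0471] [-0.1098, -0.0009, -0.0007] dist mm 151.28376739847286 deg 19.756116653982506
```

```bash
python3 -m jog '[[[0,0.35,-0.5],[-0.055,0,0]],[[0,0.7,-1],[-0.11,0,0]],[[0,0.7,-1],[-0.11,0,0]],[[0,0.7,-1],[-0.11,0,0]],[[0,0.7,-1],[-0.11,0,0]]]' ; python3 - <<'E'
from h import *
print(sense()["qd"])
c=get_calibration("wrist"); p,d=snapshot("wrist"); cv2.imwrite("pics/w1.png",p[:,:,::-1]); np.savez("pics/w1.npz",d=d,p=p,pos=c["position"],att=c["attitude"])
for t in ["stand","spring_block","open_bearing"]:
    print(t,[(np.round(r["at"],1),round(r["confidence"],2)) for r in place_of("wrist",t)])
E
```

```text
t: 3.55
eef_pos: [0.476, -0.0921, 0.2457]
eef_rot: [0.333, 0.625, -0.331, 0.624]
wrist_force: [-0.3, -0.0, -0.1]
finger_gap: 0.0878
[-0.0167  0.0008  0.0008 -0.0004  0.001   0.004 ]
stand [(array([283.1, 257.6]), 0.91)]
spring_block []
open_bearing [(array([286.3, 215.7]), 0.94)]
```

View pics/w1.png

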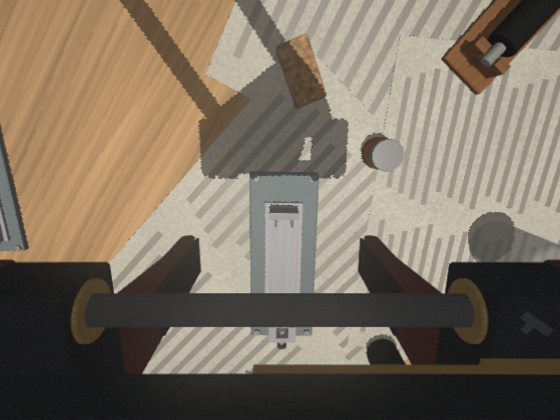

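```bash
python3 -m jog '[[[0.1,0,0.5],[0,0,0]],[[0.2,0,1],[0,0,0]],[[0.2,0,1],[0,0,0]],[[0.2,0,1],[0,0,0]]]' ;  python3 -m jog '[[[0,-0.02,0.3],[0,0,0]],[[0,-0.02,0.3],[0,0,0]],[[0,-0.02,0.3],[0,0,0]]]' ; python3 - <<'E'
from h import *
print(sense()["qd"])
c=get_calibration("wrist"); p,d=snapshot("wrist"); cv2.imwrite("pics/w2.png",p[:,:,::-1]); np.savez("pics/w2.npz",d=d,p=p,pos=c["position"],att=c["attitude"])
for t in ["stand","spring_block","open_bearing"]:
    print(t,[(np.round(r["at"],1),round(r["confidence"],2)) for r in place_of("wrist",t)])
E
```

```text
t: 4.25
eef_pos: [0.542, -0.1922, 0.221]
eef_rot: [0.334, 0.625, -0.331, 0.623]
wrist_force: [0.2, 0.1, 0.0]
finger_gap: 0.088
t: 4.62
eef_pos: [0.5591, -0.2221, 0.221]
eef_rot: [0.334, 0.625, -0.331, 0.623]
wrist_force: [-0.3, -0.6, -0.4]
finger_gap: 0.0879
[ 0.006  -0.003   0.0067  0.0004 -0.0016 -0.002 ]
stand [(array([284.6, 139.4]), 0.79)]
spring_block [(array([287.1, 191. ]), 0.66)]
open_bearing [(array([288.2,  66.7]), 0.61)]
```

View pics/w2.png

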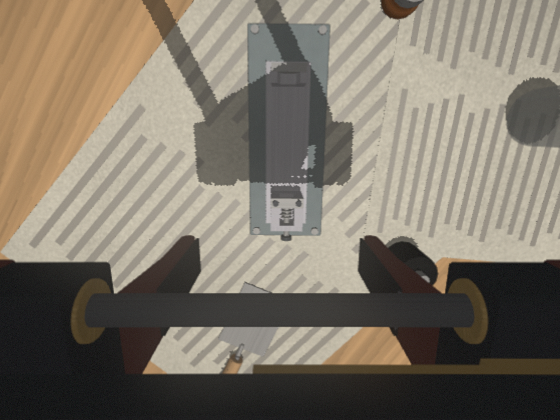

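```bash
python3 - <<'E'
from h import *
f=np.load("pics/w2.npz"); c=get_calibration("wrist"); 
p=f["p"][:,:,::-1]; q=p[10:250,230:350]; cv2.imwrite("pics/w2c.png",cv2.resize(q,None,fx=4,fy=2.5*1.0 if 0 else 2.45,interpolation=cv2.INTER_CUBIC))
q=p[10:130,225:345]; q2=p[130:250,225:345]
cv2.imwrite("pics/w2c.png",np.hstack([cv2.resize(z,(400,400),interpolation=cv2.INTER_CUBIC) for z in (q,q2)]))
u,v,P=cloud(c,f["d"])
m=(u>225)&(u<345)&(v>10)&(v<250)
P=P[m]; u=u[m]; v=v[m]
print(np.histogram(P[:,2],bins=np.arange(-.006,.064,.002)))
pl=(abs(P[:,2]-.010)<.0025)
uv=np.zeros(f["d"].shape,np.uint8); uv[v[pl],u[pl]]=255
top=P[(P[:,2]>.006)][:,:2].astype(np.float32)
print(cv2.minAreaRect(top))
E
```

```text
(array([   0,   24, 4272, 7447,  172,    4,  329, 6327, 2455, 3748, 1345,
         39,    4,   15,   40,    9,   19,  240,  104,   33,   84,  104,
        416,  130,   76,   77,  116,   85,  265,   14,  183,  119,   20,
          0]), array([-0.006, -0.004, -0.002,  0.   ,  0.002,  0.004,  0.006,  0.008,
        0.01 ,  0.012,  0.014,  0.016,  0.018,  0.02 ,  0.022,  0.024,
        0.026,  0.028,  0.03 ,  0.032,  0.034,  0.036,  0.038,  0.04 ,
        0.042,  0.044,  0.046,  0.048,  0.05 ,  0.052,  0.054,  0.056,
        0.058,  0.06 ,  0.062]))
((0.5334435105323792, -0.1671082079410553), (0.08501320332288742, 0.22601258754730225), 33.31616973876953)
```

View pics/w2c.png

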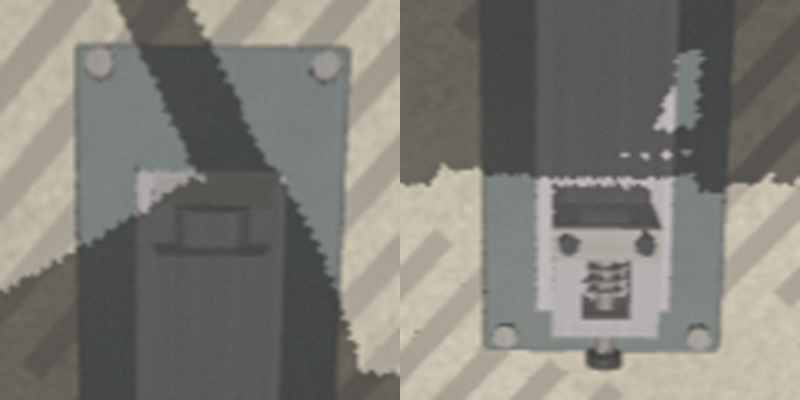

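```bash
cat > meas.py <<'E'
from h import *
def stand_fit(f,c,rng=(225,345,10,250)):
    u,v,P=cloud(c,f["d"]); a,b,e,g=rng
    m=(u>a)&(u<b)&(v>e)&(v<g); P=P[m]
    return P
E
python3 - <<'E'
from meas import *
f=np.load("pics/w2.npz"); c=get_calibration("wrist"); P=stand_fit(f,c)
tab=P[abs(P[:,2])<.005]; print("table z",np.median(tab[:,2]))
pl=P[(abs(P[:,2]-.0095)<.0023)]
rect=cv2.minAreaRect(pl[:,:2].astype(np.float32)); print(rect)
best=None
th=np.radians(123.3)
for it in range(3):
    ex=np.array([np.cos(th),np.sin(th)]); ey=np.array([-ex[1],ex[0]])
    o=np.array([.5334,-.1671]); q=np.c_[(pl[:,:2]-o)@ex,(pl[:,:2]-o)@ey]
    bx=np.arange(-.09,.09,.005); lo=[];hi=[];xs=[]
    for b in bx:
        s=q[(q[:,0]>b)&(q[:,0]<b+.005),1]
        if len(s)>10: lo.append(s.min());hi.append(s.max());xs.append(b+.0025)
    A=np.polyfit(xs,lo,1);B=np.polyfit(xs,hi,1); print("slopes",A,B); th+=np.arctan((A[0]+B[0])/2)
print(np.degrees(th))
ex=np.array([np.cos(th),np.sin(th)]); ey=np.array([-ex[1],ex[0]])
q=(pl[:,:2]-o); x=q@ex;y=q@ey
by=np.arange(-.035,.035,.005); l=[x[(y>b)&(y<b+.005)].min() for b in by]; h=[x[(y>b)&(y<b+.005)].max() for b in by]
print(np.array(l),np.array(h)); cx=(np.median(l)+np.median(h))/2; cy=(np.median(lo)+np.median(hi))/2; print("len",np.median(h)-np.median(l),"wid",np.median(hi)-np.median(lo)); o2=o+cx*ex+cy*ey; print("centre",o2)
Q=P.copy(); Q[:,0]=(P[:,:2]-o2)@ex; Q[:,1]=(P[:,:2]-o2)@ey
for n,z0,z1 in [("saddle",.0125,.017),("38-41",.037,.042),("51-53",.049,.0535),("strap top 56",.0535,.058),("any>25",.025,.07)]:
    for side in (-1,1):
        s=Q[(Q[:,2]>z0)&(Q[:,2]<z1)&(Q[:,0]*side>0)]
        if len(s)>5: print(n,side,len(s),"x",np.percentile(s[:,0],[0,2,50,98,100]),"y",np.percentile(s[:,1],[0,2,50,98,100]),"z",np.median(s[:,2]))
E
```

```text
table z 0.00028078021756744453
((0.5333797335624695, -0.1670239269733429), (0.08492802083492279, 0.2254386991262436), 33.24748992919922)
slopes [-0.0069 -0.0414] [0.0005 0.0419]
slopes [-0.0037 -0.0414] [0.0037 0.0419]
slopes [-0.0037 -0.0414] [0.0037 0.0419]
123.11738836813092
[-0.1125 -0.1126 -0.1125 -0.1109 -0.111  -0.1111 -0.0523 -0.1108 -0.1112
 -0.1114 -0.1116 -0.1117 -0.1114 -0.1116 -0.1116] [0.1126 0.1129 0.1128 0.1126 0.1123 0.1123 0.1124 0.1122 0.1119 0.1119
 0.1121 0.1119 0.1117 0.1118 0.1117]
len 0.22362236644732864 wid 0.08318666579642693
centre [ 0.533  -0.1669]
saddle -1 2349 x [-0.1098 -0.0948 -0.033  -0.0012 -0.    ] y [-0.0378 -0.0225  0.0009  0.023   0.0368] z 0.013592085571852042
saddle 1 2364 x [0.     0.0012 0.0309 0.1026 0.1092] y [-0.0376 -0.0226  0.0007  0.0233  0.0375] z 0.013593659632312682
38-41 -1 162 x [-0.1076 -0.1058 -0.0861 -0.0583 -0.058 ] y [-0.0157 -0.0123  0.0002  0.0122  0.0156] z 0.04036811546607966
38-41 1 456 x [0.051  0.0518 0.0635 0.0688 0.0691] y [-0.0166 -0.016  -0.      0.0166  0.0167] z 0.038789039044813844
51-53 -1 349 x [-0.0894 -0.0891 -0.0786 -0.0584 -0.0582] y [-0.0166 -0.0163  0.0079  0.0162  0.0164] z 0.05058953067909894
strap top 56 -1 308 x [-0.0679 -0.0678 -0.0627 -0.0583 -0.0581] y [-0.0159 -0.0157  0.0003  0.0162  0.0163] z 0.05575718519113024
any>25 -1 1315 x [-0.1076 -0.1044 -0.0762 -0.0583 -0.058 ] y [-0.0166 -0.0158  0.0002  0.0162  0.0164] z 0.0494901371579895
any>25 1 771 x [0.051  0.0514 0.0605 0.0687 0.0691] y [-0.0166 -0.0158  0.0001  0.0166  0.0168] z 0.03805823763297189
```

```bash
python3 - <<'E'
from h import *
plan([.575,.138,.221],down(np.radians(-97)))
E
```

```text
t 4.825 p [ 0.5595 -0.2224  0.221 ] row [0.0141, 1.7822, -2.4205] [0.2272, -0.0015, -0.0001] dist mm 360.7019495290179 deg 40.89987699443987
```

```bash
python3 -m jog '[[[0,0.37,-0.5],[0.05,0,0]],[[0,0.73,-1],[0.1,0,0]],[[0,0.73,-1],[0.11,0,0]]]'; python3 - <<'E'
from h import *
plan([.575,.138,.221],down(np.radians(-97)))
E
```

```text
t: 5.2
eef_pos: [0.5644, -0.0704, 0.2218]
eef_rot: [0.436, 0.559, -0.434, 0.556]
wrist_force: [-1.1, -0.9, -0.1]
finger_gap: 0.088
t 5.2 p [ 0.5644 -0.0704  0.2218] row [0.0168, 0.509, -1.6628] [0.1172, -0.0019, 0.0003] dist mm 208.68651896316092 deg 21.10361865956168
```

```bash
python3 -m jog '[[[0,0.15,-0.5],[0.058,0,0]],[[0,0.3,-1],[0.117,0,0]],[[0,0.3,-1],[0.117,0,0]]]'; python3 - <<'E'
from h import *
plan([.575,.138,.221],down(np.radians(-97)))
E
```

```text
t: 5.58
eef_pos: [0.5693, 0.0585, 0.2227]
eef_rot: [0.53, 0.471, -0.528, 0.467]
wrist_force: [0.3, 0.0, 0.3]
finger_gap: 0.0875
t 5.575 p [0.5693 0.0585 0.2227] row [0.019, -0.0322, -0.6631] [0.0006, -0.0021, 0.0007] dist mm 79.70212260019476 deg 0.40983057587539723
```

```bash
python3 -m jog '[[[0.02,-0.03,-0.4],[0,-0.002,0]],[[0.02,-0.03,-0.66],[0,-0.002,0]],[[0.02,-0.03,-0.66],[0,-0.002,0]],[[0.02,-0.03,-0.66],[0,-0.002,0]]]'; python3 - <<'E'
from h import *
c=get_calibration("wrist"); p,d=snapshot("wrist"); cv2.imwrite("pics/w3.png",p[:,:,::-1]); np.savez("pics/w3.npz",d=d,p=p,pos=c["position"],att=c["attitude"])
for t in ["roller_mid","rest"]:
    print(t,[(np.round(r["at"],1),round(r["confidence"],2)) for r in place_of("wrist",t)])
u,v,P=cloud(c,d)
m=(P[:,2]>.03)&(P[:,2]<.056)&(np.hypot(P[:,0]-.582,P[:,1]-.197)<.08)&(v<235)
P=P[m]; print(len(P), P[:,2].max())
q=p[v[m],u[m]].astype(int).mean(1)
blk=P[(q<60)]; print(len(blk))
T=blk[blk[:,2]>.045]
print(cv2.minAreaRect(T[:,:2].astype(np.float32)), np.median(T[:,2]))
print("all",cv2.minAreaRect(P[:,:2].astype(np.float32)))
plan([.575,.138,.221],down(np.radians(-97)))
E
```

```text
t: 6.08
eef_pos: [0.5748, 0.1372, 0.2208]
eef_rot: [-0.528, -0.47, 0.53, -0.469]
wrist_force: [0.1, -0.1, 0.3]
finger_gap: 0.0878
roller_mid [(array([278.3, 131.7]), 0.73), (array([152.7, 129.5]), 0.65)]
rest []
4099 0.05339308303868778
2940
((0.5829461812973022, 0.20273664593696594), (0.08952343463897705, 0.025904441252350807), 83.8344955444336) 0.049873966813996695
all ((0.5834558010101318, 0.20237457752227783), (0.12920865416526794, 0.043722834438085556), 83.83720397949219)
t 6.225 p [0.5751 0.1365 0.2209] row [-0.0008, -0.0022, -0.0123] [0.0002, 0.0, 0.0008] dist mm 1.4995415694022975 deg 0.14543161483129793
```

View pics/w3.png

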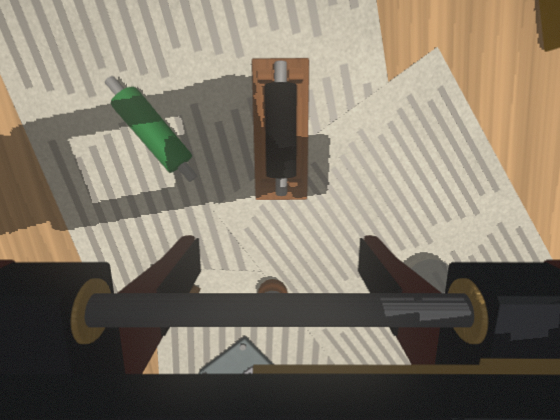

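Candidates: black roller on the wooden rest at (281,130), a green look-alike at (150,125). The black one on the rest fits the description (also in the enlarged crop c0). The stand at hand measures 226 x 85 mm, so it is the right size; the other one lies near the robot's base.

```bash
python3 - <<'E'
from h import *
plan([.583,.2027,.10],down(np.radians(-96.17)))
plan([.583,.2027,.042],down(np.radians(-96.17)))
p=np.load("pics/w3.npz")["p"][:,:,::-1]; cv2.imwrite("pics/w3c.png",cv2.resize(p[50:210,90:330],None,fx=3,fy=3,interpolation=cv2.INTER_CUBIC))
E
```

```text
t 6.225 p [0.5751 0.1365 0.2209] row [1.0075, 0.0011, -0.5557] [-0.0044, 0.0, 0.0008] dist mm 138.06510049275573 deg 0.8016850485396627
t 6.225 p [0.5751 0.1365 0.2209] row [1.4908, 0.0023, -0.5557] [-0.0044, 0.0, 0.0008] dist mm 190.92071099686387 deg 0.8016850485396627
```

View pics/w3c.png

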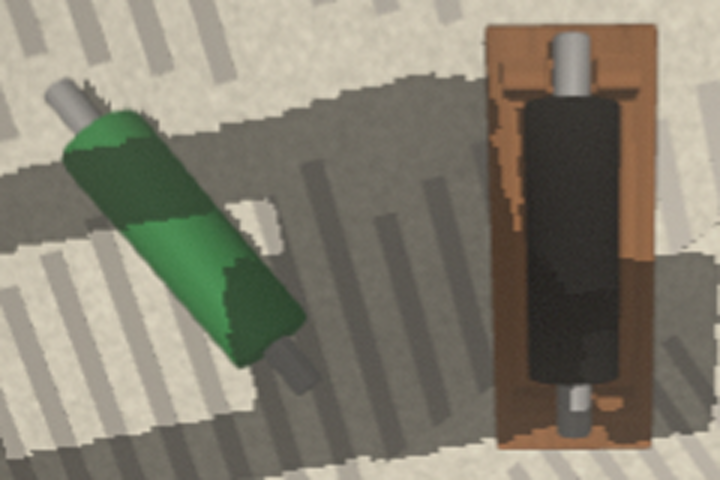

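Confirmed: the black roller in the rest. I'll move over it and down.

```bash
python3 -m jog '[[[0.3,0,-0.5],[-0.0044,0,0.0008]],[[0.7,0,-0.556],[-0.0044,0,0.0008]],[[0.8,0,-0.556],[-0.0044,0,0.0008]],[[0.8,0,-0.556],[-0.0044,0,0.0008]]]'; python3 - <<'E'
from h import *
plan([.583,.2027,.042],down(np.radians(-96.17)))
E
```

```text
t: 6.72
eef_pos: [0.5825, 0.2015, 0.1246]
eef_rot: [-0.526, -0.472, 0.527, -0.472]
wrist_force: [0.1, 0.0, -0.5]
finger_gap: 0.0879
t 6.725 p [0.5825 0.2015 0.1246] row [0.6886, 0.0038, -0.011] [-0.0003, 0.0003, 0.0005] dist mm 82.64076271135939 deg 0.12107251458096027
```

```bash
python3 -m jog '[[[0.35,0.004,-0.01],[0,0,0]],[[0.6,0.004,-0.01],[0,0,0]],[[0.69,0.004,-0.01],[0,0,0]],[[0.69,0.004,-0.01],[0,0,0]],[[0.69,0.004,-0.01],[0,0,0]]]' 1; python3 - <<'E'
from h import *
plan([.583,.2027,.042],down(np.radians(-96.17)))
print(sense()["wrist_force"])
E
```

```text
t: 7.35
eef_pos: [0.5845, 0.2026, 0.0436]
eef_rot: [0.527, 0.472, -0.526, 0.472]
wrist_force: [0.5, -0.6, -0.1]
finger_gap: 0.088
t 7.35 p [0.5845 0.2026 0.0436] row [0.0135, -0.0122, 0.0006] [-0.0004, 0.0, -0.0004] dist mm 2.186640208901196 deg 0.09637179289473087
[ 0.481  -0.5958 -0.0658]
```

```bash
python3 -m jog '[[[0.013,-0.012,0],[0,0,0]],[[0.013,-0.012,0],[0,0,0]],[[0.013,-0.012,0],[0,0,0]],[[0.013,-0.012,0],[0,0,0]],[[0.013,-0.012,0],[0,0,0]],[[0.013,-0.012,0],[0,0,0]],[[0.013,-0.012,0],[0,0,0]],[[0.013,-0.012,0],[0,0,0]]]' 0 40; python3 - <<'E'
from h import *
plan([.583,.2027,.042],down(np.radians(-96.17)))
print(sense()["wrist_force"],sense()["wrist_torque"],sense()["finger_gap"])
E
```

```text
t: 8.35
eef_pos: [0.5831, 0.2028, 0.042]
eef_rot: [0.527, 0.472, -0.526, 0.472]
wrist_force: [0.1, -0.2, -0.7]
finger_gap: 0.0313
t 8.35 p [0.5831 0.2028 0.042 ] row [0.0003, -0.0011, 0.0008] [-0.0004, 0.0, -0.0004] dist mm 0.16617825133858818 deg 0.10194575436583454
[ 0.0999 -0.1786 -0.7175] [-0.0583 -0.1325  0.0633] 0.031306554109098536
```

```bash
python3 -m jog '[[[-0.15,0,0],[0,0,0]],[[-0.5,0,0],[0,0,0]],[[-0.9,0,0],[0,0,0]],[[-0.9,0,0],[0,0,0]]]'; python3 - <<'E'
from h import *
print(sense()["wrist_force"],sense()["wrist_torque"],sense()["finger_gap"])
ex=np.array([np.cos(np.radians(123.117)),np.sin(np.radians(123.117))]);o=np.array([.533,-.1669])
c=o+ex*.02
plan([*c,.16],down(np.radians(-56.883)))
E
```

```text
t: 8.85
eef_pos: [0.5859, 0.2036, 0.155]
eef_rot: [0.529, 0.47, -0.523, 0.474]
wrist_force: [0.8, -0.6, -2.6]
finger_gap: 0.0315
[ 0.8028 -0.6154 -2.577 ] [-0.0402 -0.0814 -0.0488] 0.031532720995835796
t 8.85 p [0.5859 0.2036 0.155 ] row [-0.0517, -0.2084, 2.9882] [-0.2186, 0.0002, -0.0032] dist mm 359.5035954172113 deg 39.35565947734739
```

```bash
python3 -m jog '[[[-0.02,-0.03,0.4],[-0.03,0,0]],[[-0.05,-0.07,0.85],[-0.07,0,0]],[[-0.05,-0.07,1],[-0.1,0,0]]]'; python3 - <<'E'
from h import *
ex=np.array([np.cos(np.radians(123.117)),np.sin(np.radians(123.117))]);o=np.array([.533,-.1669])
c=o+ex*.02
plan([*c,.16],down(np.radians(-56.883)))
E
```

```text
t: 9.22
eef_pos: [0.5624, 0.0828, 0.1599]
eef_rot: [0.447, 0.547, -0.444, 0.551]
wrist_force: [0.1, 0.5, -2.3]
finger_gap: 0.0315
t 9.225 p [0.5624 0.0828 0.1599] row [-0.0047, -0.7281, 1.8302] [-0.1181, 0.0006, -0.0022] dist mm 236.36835374950036 deg 21.253493770613527
```

```bash
python3 -m jog '[[[0,-0.15,0.4],[-0.04,0,0]],[[0,-0.32,0.85],[-0.08,0,0]],[[0,-0.39,1],[-0.118,0,-0.002]]]'; python3 - <<'E'
from h import *
ex=np.array([np.cos(np.radians(123.117)),np.sin(np.radians(123.117))]);o=np.array([.533,-.1669])
c=o+ex*.02
plan([*c,.16],down(np.radians(-56.883)))
E
```

```text
t: 9.6
eef_pos: [0.5395, -0.0469, 0.1588]
eef_rot: [0.336, 0.622, -0.337, 0.622]
wrist_force: [0.3, 0.2, -2.8]
finger_gap: 0.031
t 9.6 p [ 0.5395 -0.0469  0.1588] row [-0.008, -0.5928, 0.6403] [0.0004, 0.0002, 0.0007] dist mm 104.7121738835028 deg 0.15082677084285293
```

```bash
python3 -m jog '[[[0,-0.3,0.32],[0,0,0]],[[-0.008,-0.55,0.59],[0,0,0]],[[-0.008,-0.593,0.64],[0,0,0]],[[-0.008,-0.593,0.64],[0,0,0]],[[-0.008,-0.593,0.64],[0,0,0]]]'; python3 - <<'E'
from h import *
ex=np.array([np.cos(np.radians(123.117)),np.sin(np.radians(123.117))]);o=np.array([.533,-.1669])
c=o+ex*.02
plan([*c,.16],down(np.radians(-56.883)))
c=get_calibration("wrist"); p,d=snapshot("wrist"); cv2.imwrite("pics/w4.png",p[:,:,::-1]); np.savez("pics/w4.npz",d=d,p=p,pos=c["position"],att=c["attitude"])
E
```

```text
t: 10.22
eef_pos: [0.5217, -0.1488, 0.1596]
eef_rot: [0.335, 0.623, -0.337, 0.622]
wrist_force: [0.7, 0.1, -2.6]
finger_gap: 0.0314
t 10.225 p [ 0.5217 -0.1488  0.1596] row [-0.0033, -0.0038, 0.0113] [0.0007, -0.0002, 0.0008] dist mm 1.489506207096028 deg 0.1902289905760218
```

View pics/w4.png

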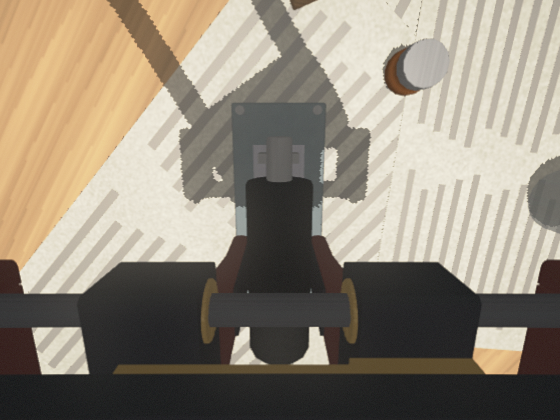

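```bash
python3 - <<'E'
from h import *
p,r,s=tool(); c=get_calibration("wrist"); f=np.load("pics/w4.npz"); u,v,P=cloud(c,f["d"]); Q=r.inv().apply(P-p)
m=(u>235)&(u<325)&(v>120)&(v<285)&(Q[:,0]>-.02)&(Q[:,0]<.04)&(abs(Q[:,1])<.0155)
Q=Q[m]; 
st=Q[(Q[:,2]<-.046)&(abs(Q[:,1])<.0058)]; print("stub",len(st),"z",np.percentile(st[:,2],[0,1,50,99]),"y",np.percentile(st[:,1],[1,50,99]),"xmin",np.percentile(st[:,0],[1,5,50]))
for a in np.arange(-.07,-.01,.005):
    s=Q[(Q[:,2]>a)&(Q[:,2]<a+.005)]
    if len(s)>5: print(round(a,3),len(s),"xmin",s[:,0].min(),"y",s[:,1].min(),s[:,1].max())
# stand edges again: plate
u,v,P=cloud(c,f["d"]); mm=(abs(P[:,2]-.0095)<.0023)&(u>215)&(u<340)&(v>90)&(v<235); B=P[mm]
th=np.radians(123.117); ex=np.array([np.cos(th),np.sin(th)]); ey=np.array([-ex[1],ex[0]]); o=np.array([.533,-.1669])
x=(B[:,:2]-o)@ex; y=(B[:,:2]-o)@ey; 
print("x max",np.percentile(x,99)); 
for a in np.arange(.03,.11,.01):
    s=y[(x>a)&(x<a+.01)]; print(round(a,2),s.min() if len(s) else 0,s.max() if len(s) else 0)
C=P[(u>215)&(u<340)&(v>90)&(v<235)&(P[:,2]>.03)&(P[:,2]<.043)]; x=(C[:,:2]-o)@ex; y=(C[:,:2]-o)@ey; print("bearing x",np.percentile(x,[0,2,98,100]),"y",np.percentile(y,[0,1,50,99,100]))
print("tool axis z in stand deg",np.degrees(np.arctan2(*r.as_matrix()[1::-1,2])))
E
```

```text
stub 1076 z [-0.0647 -0.0647 -0.0557 -0.0463] y [-0.0057 -0.0001  0.0057] xmin [-0.0006 -0.0001  0.0016]
-0.065 293 xmin -0.0010833564885274552 y -0.005592167538019522 0.0057991683796098795
-0.06 292 xmin -0.0009976784426812325 y -0.005627395366496154 0.005841654770678473
-0.055 290 xmin -0.0015402579216092984 y -0.005718316614888162 0.005925309454017571
-0.05 283 xmin -0.0008332811152411404 y -0.0057527047822141415 0.005981340568923582
-0.045 1084 xmin -0.011217876292042031 y -0.015421629186320314 0.01549055673700106
-0.04 744 xmin -0.011246749730052309 y -0.015484417464042166 0.015195313330598762
-0.035 722 xmin -0.010960724872240889 y -0.015158378697562595 0.015325790876624057
-0.03 709 xmin -0.010961123098017873 y -0.015290590748924048 0.015472560923166869
-0.025 681 xmin -0.010893748052119468 y -0.015406351984539057 0.015126888299165175
-0.02 665 xmin -0.010518359533216828 y -0.015490444556537314 0.015246773218187976
-0.015 660 xmin -0.01598875439406573 y -0.015479903155872693 0.0153990735279938
x max 0.111583428727543
0.03 -0.041293201967417155 0.041658570859038485
0.04 -0.041066896964283936 0.04232133086600401
0.05 -0.04152368295550334 0.042149826951424454
0.06 -0.041199125339238286 0.04173316842746234
0.07 -0.0414744795591999 0.04245601927142058
0.08 -0.04126849482598456 0.04202728350421476
0.09 -0.04087257388736976 0.04248791419847441
0.1 -0.042131636846500724 0.042217986415690516
bearing x [0.0521 0.0522 0.07   0.0702] y [-0.0166 -0.0165  0.011   0.0173  0.0175]
tool axis z in stand deg -56.73192173229144
```

```bash
cat >> h.py <<'E'
TH=np.radians(123.1); EX=np.array([np.cos(TH),np.sin(TH),0]); EY=np.array([-EX[1],EX[0],0]); O=np.array([.5330,-.1669,0])+.0002*EY
XM=-.0582; CT=np.array([.0057,0,0])
def tgt(ex_rel,ez,slant):
    """E = axis end at spring side: x rel. to mouth (m), z; slant deg"""
    t=np.radians(slant); C=O+EX*(XM+ex_rel+.065*np.cos(t))+np.array([0,0,ez+.065*np.sin(t)])
    Rt=down(TH-np.pi,-slant); P=C-Rt.apply(CT); plan(P,Rt)
def stat(n=1):
    F=[];T=[]
    for i in range(n):
        if n>1: snapshot("side")
        p,r,s=tool(); F.append(s["wrist_force"]);T.append(s["wrist_torque"])
    C=p+r.apply(CT); E=C+.065*r.as_matrix()[:,2]-O; C=C-O
    F=np.mean(F,0)
    print("t %.2f"%s["t"],"E rel mouth mm x %.2f y %.2f z %.2f"%((E@EX-XM)*1e3,E@EY*1e3,E[2]*1e3),"C mm",[round(float(a)*1e3,2) for a in (C@EX,C@EY,C[2])],"slant %.2f yaw %.2f"%(-np.degrees(np.arcsin(r.as_matrix()[2,2])),np.degrees(np.arctan2(*r.as_matrix()[1::-1,2])-(TH-np.pi))),"F stand",[round(float(a),2) for a in (F@EX,F@EY,F[2])],"T",np.mean(T,0),"gap",round(s["finger_gap"]*1e3,2))
E
python3 - <<'E'
from h import *
f=np.load("pics/w2.npz"); c={**get_calibration("wrist"),"position":f["pos"],"attitude":f["att"]}
u,v,P=cloud(c,f["d"]); x=(P-O)@EX;y=(P-O)@EY
m=(abs(x-.061)<.012)&(abs(y)<.02)
print("bearing",np.percentile(P[m,2],[90,98,100])); 
for a in np.arange(.048,.072,.002):
    s=m&(abs(x-a)<.001); print(round(a,3),[np.round(P[s&(abs(y)<w1)&(abs(y)>w0),2].max(),4) if (s&(abs(y)<w1)&(abs(y)>w0)).any() else None for w0,w1 in ((0,.006),(.009,.015))])
stat(6)
tgt(.008,.0430,11); tgt(.008,.075,11)
E
```

```text
bearing [0.0395 0.0404 0.0411]
0.048 [None, None]
0.05 [np.float64(0.014), np.float64(0.0154)]
0.052 [np.float64(0.0312), np.float64(0.0393)]
0.054 [np.float64(0.0311), np.float64(0.0401)]
0.056 [np.float64(0.0314), np.float64(0.0408)]
0.058 [np.float64(0.0308), np.float64(0.0397)]
0.06 [np.float64(0.0308), np.float64(0.0399)]
0.062 [np.float64(0.0411), np.float64(0.0402)]
0.064 [np.float64(0.0408), np.float64(0.0403)]
0.066 [np.float64(0.0409), np.float64(0.0402)]
0.068 [np.float64(0.0409), np.float64(0.0411)]
0.07 [np.float64(0.0411), np.float64(0.0402)]
t 10.57 E rel mouth mm x 13.63 y -0.67 z 154.35 C mm [20.43, -0.5, 154.31] slant -0.04 yaw 0.14 F stand [0.03, -0.29, -2.58] T [-0.0011 -0.1332 -0.0004] gap 31.3
t 10.575 p [ 0.5221 -0.1496  0.16  ] row [0.8251, -0.0027, 0.0654] [0.0007, 0.0613, 0.0007] dist mm 99.3265913343311 deg 11.040464411315453
t 10.575 p [ 0.5221 -0.1496  0.16  ] row [0.5585, -0.0033, 0.0656] [0.0007, 0.0613, 0.0007] dist mm 67.47720900557404 deg 11.040464411315453
```

```bash
python3 -m jog '[[[0.2,0,0.03],[0.0003,0.02,0.0003]],[[0.45,-0.003,0.065],[0.0007,0.05,0.0007]],[[0.56,-0.003,0.065],[0.0007,0.0613,0.0007]],[[0.56,-0.003,0.065],[0.0007,0.0613,0.0007]],[[0.56,-0.003,0.065],[0.0007,0.0613,0.0007]]]'; python3 - <<'E'
from h import *
stat(); tgt(.008,.0430,11)
E
```

```text
t: 11.2
eef_pos: [0.526, -0.1562, 0.0935]
eef_rot: [0.367, 0.678, -0.303, 0.56]
wrist_force: [0.4, 0.2, -3.2]
finger_gap: 0.0315
t 11.20 E rel mouth mm x 8.24 y -0.23 z 75.60 C mm [13.86, -0.2, 87.92] slant 10.92 yaw 0.02 F stand [0.0, -0.43, -3.18] T [-0.1566 -0.2386 -0.0064] gap 31.53
t 11.2 p [ 0.526  -0.1562  0.0935] row [0.2656, -0.0017, 0.0535] [0.0001, 0.0004, 0.0] dist mm 32.517138420929236 deg 0.08006281568819718
```

```bash
python3 -m jog '[[[0.1,-0.001,0.02],[0,0,0]],[[0.2,-0.0017,0.04],[0,0,0]],[[0.266,-0.0017,0.0535],[0,0,0]],[[0.266,-0.0017,0.0535],[0,0,0]],[[0.266,-0.0017,0.0535],[0,0,0]]]'; python3 - <<'E'
from h import *
stat(6); tgt(-.003,.0408,11)
for n in ["wrist","side"]:
    p,d=snapshot(n); cv2.imwrite(f"pics/{n}5.png",p[:,:,::-1])
p=cv2.imread("pics/side5.png"); cv2.imwrite("pics/side5c.png",cv2.resize(p[130:230,210:330],None,fx=6,fy=6,interpolation=cv2.INTER_CUBIC))
E
```

```text
t: 11.82
eef_pos: [0.5261, -0.1566, 0.061]
eef_rot: [0.367, 0.678, -0.303, 0.56]
wrist_force: [-0.3, 0.2, -2.6]
finger_gap: 0.0313
t 12.12 E rel mouth mm x 7.80 y -0.14 z 43.33 C mm [13.43, -0.11, 55.61] slant 10.90 yaw 0.02 F stand [-0.11, 0.02, -2.77] T [-0.1391 -0.2234 -0.0105] gap 30.91
t 12.125 p [ 0.5262 -0.1566  0.0612] row [0.0027, -0.001, 0.0925] [0.0001, 0.0006, -0.0001] dist mm 11.100935629380414 deg 0.10670390078766621
```

View pics/wrist5.png

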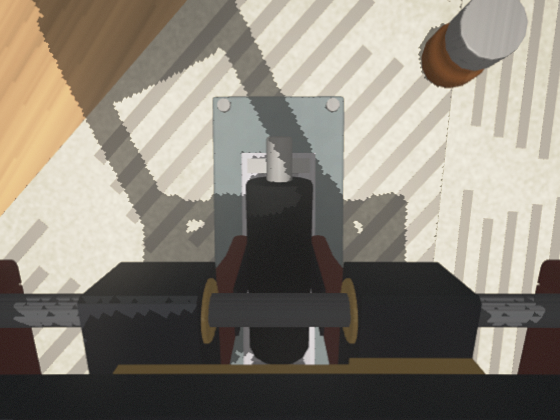

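View pics/side5c.png

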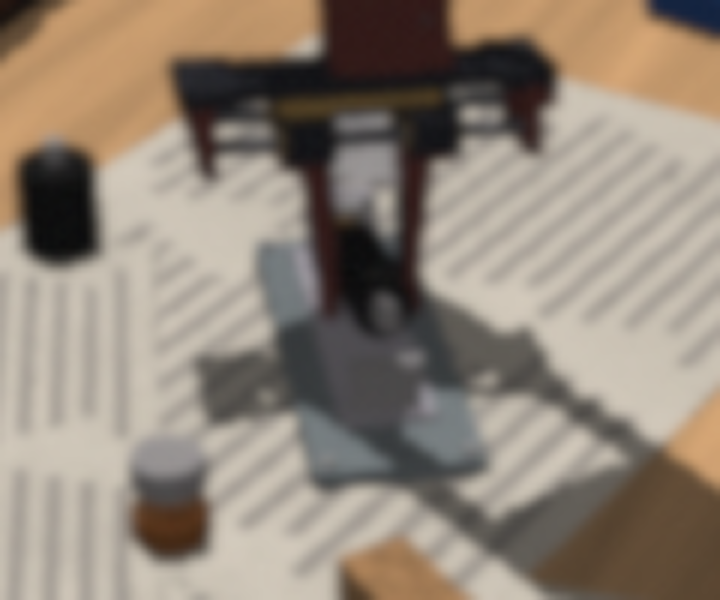

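```bash
python3 -m jog '[[[0.001,0,0.03],[0,0,0]],[[0.002,-0.001,0.06],[0,0,0]],[[0.003,-0.001,0.0925],[0,0.0006,0]],[[0.003,-0.001,0.0925],[0,0.0006,0]],[[0.003,-0.001,0.0925],[0,0.0006,0]]]'; python3 - <<'E'
from h import *
stat(4); tgt(-.007,.0395,11)
E
```

```text
t: 12.85
eef_pos: [0.5319, -0.1658, 0.0586]
eef_rot: [0.368, 0.679, -0.303, 0.559]
wrist_force: [-0.5, -0.4, -2.7]
finger_gap: 0.0309
t 13.05 E rel mouth mm x -2.80 y 0.03 z 40.66 C mm [2.8, 0.06, 53.09] slant 11.02 yaw 0.03 F stand [-0.7, -0.12, -2.67] T [-0.1484 -0.2148 -0.0102] gap 31.29
t 13.05 p [ 0.5318 -0.1656  0.0587] row [0.003, 0.0005, 0.0361] [0.0001, -0.0001, -0.0] dist mm 4.353267425068406 deg 0.032229040898758894
```

```bash
python3 -m jog '[[[0.001,0,0.012],[0,0,0]],[[0.002,0,0.024],[0,0,0]],[[0.003,0,0.036],[0,0,0]],[[0.003,0,0.036],[0,0,0]]]'; python3 - <<'E'
from h import *
stat(6); tgt(-.009,.0390,11)
E
```

```text
t: 13.55
eef_pos: [0.5335, -0.1686, 0.0573]
eef_rot: [0.368, 0.679, -0.303, 0.559]
wrist_force: [-2.1, 3.0, -1.0]
finger_gap: 0.0311
t 13.85 E rel mouth mm x -6.61 y 0.22 z 39.38 C mm [-1.01, 0.25, 51.84] slant 11.05 yaw 0.02 F stand [4.01, -0.1, -1.58] T [ 0.4032  0.2107 -0.04  ] gap 31.66
t 13.85 p [ 0.5338 -0.1689  0.0574] row [-0.0002, 0.0021, 0.0201] [0.0001, -0.0003, 0.0001] dist mm 2.428788344451799 deg 0.061511261968406755
```

```bash
python3 -m jog '[[[0,0.001,0.01],[0,0,0]],[[0,0.002,0.02],[0,0,0]],[[0,0.002,0.02],[0,0,0]],[[0,0.002,0.02],[0,0,0]]]'; python3 - <<'E'
from h import *
stat(6); tgt(-.0108,.0388,11)
E
```

```text
t: 14.35
eef_pos: [0.5348, -0.1703, 0.0569]
eef_rot: [0.368, 0.679, -0.303, 0.558]
wrist_force: [-3.5, 3.4, -1.3]
finger_gap: 0.0313
t 14.65 E rel mouth mm x -8.38 y 0.12 z 38.80 C mm [-2.8, 0.14, 51.33] slant 11.12 yaw 0.02 F stand [5.38, -0.1, -1.5] T [0.5904 0.3418 0.0084] gap 31.2
t 14.65 p [ 0.5348 -0.1704  0.0569] row [-0.0028, 0.0012, 0.0197] [0.0001, -0.0007, 0.0002] dist mm 2.387967613260794 deg 0.1272599917418542
```

```bash
python3 -m jog '[[[-0.001,0,0.01],[0,0,0]],[[-0.002,0.001,0.02],[0,-0.0007,0]],[[-0.002,0.001,0.02],[0,-0.0007,0]],[[-0.002,0.001,0.02],[0,-0.0007,0]]]'; python3 - <<'E'
from h import *
stat(6); tgt(-.0113,.0385,8); tgt(-.0113,.0380,6);tgt(-.0116,.0375,3.5);tgt(-.0119,.037,1)
E
```

```text
t: 15.15
eef_pos: [0.5355, -0.1715, 0.0566]
eef_rot: [0.368, 0.679, -0.303, 0.558]
wrist_force: [-3.6, 5.9, -0.7]
finger_gap: 0.0313
t 15.45 E rel mouth mm x -9.69 y 0.18 z 38.49 C mm [-4.11, 0.21, 51.03] slant 11.12 yaw 0.02 F stand [6.56, -0.05, -0.7] T [0.7538 0.4029 0.015 ] gap 31.3
t 15.45 p [ 0.5355 -0.1715  0.0566] row [0.0269, 0.0017, 0.0114] [0.0001, -0.0173, 0.0003] dist mm 3.508200295845584 deg 3.118089358320268
t 15.45 p [ 0.5355 -0.1715  0.0566] row [0.0499, 0.0017, 0.0119] [0.0001, -0.0284, 0.0003] dist mm 6.163758398548642 deg 5.11782533592151
t 15.45 p [ 0.5355 -0.1715  0.0566] row [0.0773, 0.0017, 0.0157] [0.0001, -0.0423, 0.0003] dist mm 9.463574433818996 deg 7.617690176062968
t 15.45 p [ 0.5355 -0.1715  0.0566] row [0.1045, 0.0018, 0.0206] [0.0001, -0.0562, 0.0003] dist mm 12.786807936397278 deg 10.117621742747595
```

```bash
python3 -m jog '[[[0.009,0.001,0.008],[0,-0.006,0]],[[0.018,0.001,0.013],[0,-0.012,0]],[[0.027,0.001,0.018],[0,-0.0173,0]],[[0.027,0.001,0.018],[0,-0.0173,0]],[[0.027,0.001,0.018],[0,-0.0173,0]]]'; python3 - <<'E'
from h import *
stat(6); tgt(-.0123,.0382,6);tgt(-.0124,.0377,4)
E
```

```text
t: 16.08
eef_pos: [0.5355, -0.1716, 0.0529]
eef_rot: [0.359, 0.665, -0.312, 0.576]
wrist_force: [-4.8, 6.3, -0.9]
finger_gap: 0.031
t 16.38 E rel mouth mm x -10.61 y 0.27 z 37.98 C mm [-4.47, 0.28, 47.2] slant 8.16 yaw 0.01 F stand [7.26, -0.33, -1.1] T [0.864  0.3979 0.0124] gap 31.25
t 16.375 p [ 0.5355 -0.1716  0.0528] row [0.0166, 0.0023, 0.0123] [0.0001, -0.012, 0.0005] dist mm 2.4912724932640327 deg 2.1594214512383147
t 16.375 p [ 0.5355 -0.1716  0.0528] row [0.0396, 0.0023, 0.0131] [0.0001, -0.0231, 0.0005] dist mm 5.008299085535046 deg 4.15843954231247
```

```bash
python3 -m jog '[[[0.013,0.001,0.005],[0,-0.008,0]],[[0.026,0.002,0.01],[0,-0.016,0]],[[0.039,0.002,0.014],[0,-0.0231,0]],[[0.039,0.002,0.014],[0,-0.0231,0]],[[0.039,0.002,0.014],[0,-0.0231,0]]]'; python3 - <<'E'
from h import *
stat(6); tgt(-.0127,.0373,2);tgt(-.0128,.0370,0)
c=get_calibration("wrist"); p,d=snapshot("wrist"); cv2.imwrite("pics/w6.png",p[:,:,::-1]); np.savez("pics/w6.npz",d=d,p=p,pos=c["position"],att=c["attitude"])
cv2.imwrite("pics/w6c.png",cv2.resize(p[80:300,170:390,::-1],None,fx=2.7,fy=2.7,interpolation=cv2.INTER_CUBIC))
E
```

```text
t: 17.0
eef_pos: [0.5351, -0.1711, 0.0477]
eef_rot: [0.348, 0.644, -0.325, 0.598]
wrist_force: [-4.8, 5.9, -1.0]
finger_gap: 0.0314
t 17.30 E rel mouth mm x -11.01 y 0.39 z 37.34 C mm [-4.38, 0.4, 42.06] slant 4.16 yaw 0.01 F stand [6.95, 0.01, -0.76] T [ 0.8641  0.442  -0.0106] gap 31.15
t 17.3 p [ 0.5351 -0.1712  0.0477] row [0.0198, 0.0033, 0.0126] [0.0001, -0.012, 0.0008] dist mm 2.8415680628602082 deg 2.1619822389988235
t 17.3 p [ 0.5351 -0.1712  0.0477] row [0.0412, 0.0033, 0.013] [0.0001, -0.0231, 0.0008] dist mm 5.19599925801063 deg 4.1598616271735995
```

View pics/w6c.png

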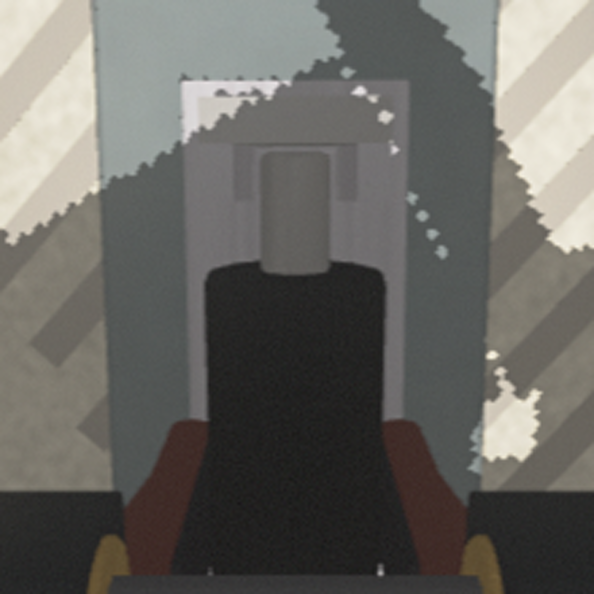

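```bash
python3 -m jog '[[[0,0.003,0.009],[0,0,0]],[[0.001,0.003,0.017],[0,0,0]],[[0.008,0.003,0.017],[0,-0.005,0.0008]],[[0.014,0.003,0.017],[0,-0.009,0.0008]],[[0.014,0.003,0.017],[0,-0.009,0.0008]]]'; python3 - <<'E'
from h import *
stat(6); tgt(-.0132,.037,1);tgt(-.0132,.0366,0)
E
```

```text
t: 17.98
eef_pos: [0.5352, -0.1713, 0.0456]
eef_rot: [0.344, 0.636, -0.329, 0.607]
wrist_force: [-2.6, 6.0, -0.4]
finger_gap: 0.0313
t 18.27 E rel mouth mm x -11.53 y 0.40 z 36.85 C mm [-4.81, 0.4, 39.92] slant 2.71 yaw 0.00 F stand [7.53, 0.04, -0.98] T [ 0.9319  0.4903 -0.0093] gap 31.15
t 18.275 p [ 0.5353 -0.1715  0.0456] row [0.0142, 0.0033, 0.0126] [0.0, -0.0095, 0.0002] dist mm 2.3188797865611566 deg 1.709797725308116
t 18.275 p [ 0.5353 -0.1715  0.0456] row [0.027, 0.0034, 0.0123] [0.0, -0.0151, 0.0002] dist mm 3.5889285122653467 deg 2.7095816182687327
```

```bash
python3 -m jog '[[[0.009,0.002,0.011],[0,-0.005,0]],[[0.018,0.002,0.011],[0,-0.01,0]],[[0.027,0.002,0.011],[0,-0.0151,0]],[[0.027,0.002,0.011],[0,-0.0151,0]],[[0.027,0.002,0.011],[0,-0.0151,0]]]'; python3 - <<'E'
from h import *
stat(6); tgt(-.0125,.0360,0)
p,d=snapshot("wrist"); cv2.imwrite("pics/w7c.png",cv2.resize(p[80:300,170:390,::-1],None,fx=2.7,fy=2.7,interpolation=cv2.INTER_CUBIC))
E
```

```text
t: 18.9
eef_pos: [0.5349, -0.1711, 0.042]
eef_rot: [0.337, 0.623, -0.337, 0.621]
wrist_force: [-3.9, 7.5, -0.7]
finger_gap: 0.0312
t 19.20 E rel mouth mm x -11.38 y 0.53 z 36.12 C mm [-4.58, 0.52, 36.31] slant 0.17 yaw -0.01 F stand [8.24, -0.44, -0.45] T [1.0896 0.4898 0.0197] gap 31.69
t 19.2 p [ 0.5349 -0.1711  0.042 ] row [0.0026, 0.0042, 0.0092] [-0.0001, -0.0009, 0.0005] dist mm 1.2541185090254299 deg 0.19157705348339207
```

View pics/w7c.png

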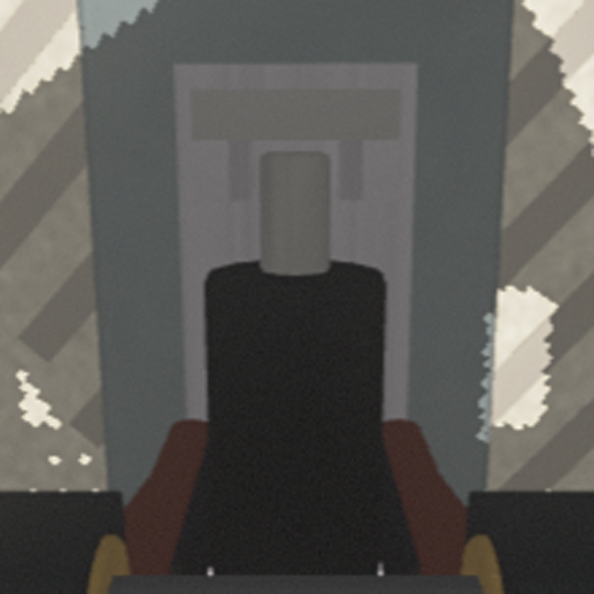

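```bash
python3 -m jog '[[[0.001,0.004,0.007],[0,-0.0009,0]],[[0.002,0.004,0.005],[0,-0.0009,0]],[[0.003,0.004,0.003],[0,-0.0009,0]],[[0.003,0.004,0.001],[0,-0.0009,0]],[[0.003,0.004,0],[0,-0.0009,0]],[[0.003,0.004,0],[0,-0.0009,0]]]'; python3 - <<'E'
from h import *
stat(6); tgt(-.0103,.0360,0)
E
```

```text
t: 20.0
eef_pos: [0.5349, -0.1709, 0.042]
eef_rot: [0.336, 0.622, -0.338, 0.621]
wrist_force: [-3.7, 3.6, 2.2]
finger_gap: 0.0312
t 20.30 E rel mouth mm x -11.12 y 0.41 z 36.20 C mm [-4.32, 0.39, 36.25] slant 0.04 yaw -0.01 F stand [5.01, 1.75, 2.41] T [ 0.4838  0.6125 -0.0413] gap 31.15
t 20.3 p [ 0.5349 -0.1708  0.0419] row [0.0021, 0.0032, -0.0069] [-0.0001, -0.0002, 0.0007] dist mm 0.9422624039939893 deg 0.13436095928484795
```

```bash
python3 -m jog '[[[-0.003,0.001,-0.003],[0,0,0]],[[-0.003,0.001,-0.006],[0,0,0]],[[-0.003,0.001,-0.008],[0,0,0]],[[-0.003,0.001,-0.008],[0,0,0]],[[-0.003,0.001,-0.008],[0,0,0]]]'; python3 - <<'E'
from h import *
stat(6); tgt(-.0103,.0360,0)
E
```

```text
t: 20.92
eef_pos: [0.5339, -0.1695, 0.0421]
eef_rot: [0.337, 0.623, -0.337, 0.621]
wrist_force: [-3.6, 4.5, -2.2]
finger_gap: 0.0313
t 21.23 E rel mouth mm x -9.45 y 0.52 z 36.27 C mm [-2.65, 0.49, 36.41] slant 0.12 yaw -0.03 F stand [5.52, 0.38, -2.05] T [0.7212 0.3925 0.0237] gap 31.05
t 21.225 p [ 0.5339 -0.1695  0.0421] row [0.0034, 0.004, 0.007] [-0.0001, -0.0007, 0.0009] dist mm 1.050040495190108 deg 0.1982150112156549
```

```bash
python3 - <<'E'
from h import *
c=get_calibration("wrist"); p,d=snapshot("wrist"); cv2.imwrite("pics/w8c.png",cv2.resize(p[90:230,210:350,::-1],None,fx=4.2,fy=4.2,interpolation=cv2.INTER_CUBIC))
u,v,P=cloud(c,d); x=(P-O)@EX-XM;y=(P-O)@EY; m=(v<230)&(abs(y)<.005)&(P[:,2]>.035)&(x>.1)
for a in np.arange(.105,.131,.001):
    s=m&(abs(x-a)<.0005); print(round(a,3),s.sum(),P[s,2].max().round(4) if s.any() else None)
E
```

```text
0.105 50 0.0422
0.106 49 0.0423
0.107 47 0.043
0.108 47 0.0424
0.109 58 0.0423
0.11 47 0.0426
0.111 47 0.0429
0.112 49 0.0427
0.113 57 0.0426
0.114 45 0.0427
0.115 46 0.0428
0.116 63 0.0428
0.117 44 0.0428
0.118 43 0.0427
0.119 66 0.0424
0.12 42 0.0414
0.121 46 0.0406
0.122 68 0.0404
0.123 44 0.0404
0.124 46 0.0401
0.125 68 0.0406
0.126 44 0.0406
0.127 51 0.0406
0.128 41 0.0402
0.129 0 None
0.13 0 None
0.131 0 None
```

View pics/w8c.png

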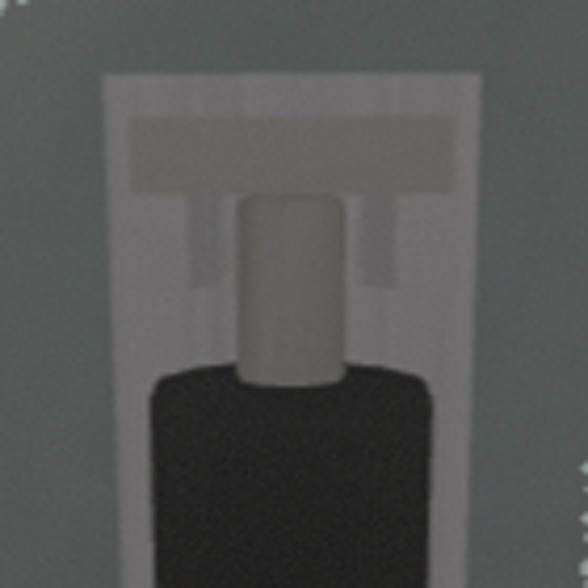

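```bash
python3 -m jog '[[[0,0,0],[0,0,0]],[[0,0,0],[0,0,0]],[[0,0,0],[0,0,0]],[[0,0,0],[0,0,0]],[[0,0,0],[0,0,0]]]' 0.7; python3 - <<'E'
from h import *
stat(6)
c=get_calibration("wrist"); p,d=snapshot("wrist"); cv2.imwrite("pics/w9.png",p[:,:,::-1])
E
```

```text
t: 21.9
eef_pos: [0.534, -0.1696, 0.0422]
eef_rot: [0.337, 0.623, -0.337, 0.621]
wrist_force: [-0.1, -0.1, -0.5]
finger_gap: 0.0616
t 22.20 E rel mouth mm x -9.43 y 0.50 z 36.27 C mm [-2.63, 0.48, 36.41] slant 0.12 yaw -0.02 F stand [-0.03, -0.18, -0.2] T [-0.0094 -0.1283 -0.0161] gap 61.57
```

View pics/w9.png

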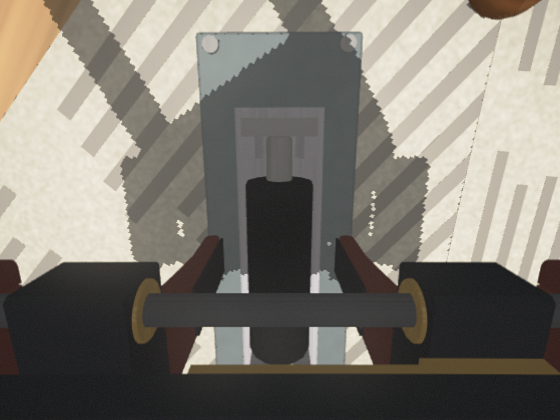

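Released, and the forces are back to zero. I'll retract straight up and check.

```bash
python3 -m jog '[[[-0.2,0,0],[0,0,0]],[[-0.6,0,0],[0,0,0]],[[-1,0,0],[0,0,0]],[[-1,0,0],[0,0,0]]]'; python3 -m jog '[[[-0.4,0,0.3],[0,0,0]],[[-0.5,0,0.5],[0,0,0]],[[-0.5,0,0.5],[0,0,0]],[[-0.5,0,0.5],[0,0,0]],[[-0.5,0,0.5],[0,0,0]]]'; python3 - <<'E'
from h import *
stat()
c=get_calibration("wrist"); p,d=snapshot("wrist"); cv2.imwrite("pics/w10.png",p[:,:,::-1]); cv2.imwrite("pics/w10c.png",cv2.resize(p[20:240,210:350,::-1],None,fx=2.7,fy=2.7,interpolation=cv2.INTER_CUBIC))
u,v,P=cloud(c,d); x=(P-O)@EX;y=(P-O)@EY
for n,a,b in (("spring stub/rubber",-.038,-.03),("mid",-.01,.01),("bear rubber",.03,.039),("stub",.045,.058)):
    s=(x>a)&(x<b)&(abs(y)<(.02 if n!="stub" else .0065))&(P[:,2]>(.03))
    print(n,s.sum(),P[s,2].max() if s.any() else 0,np.percentile(y[s],[1,99]) if s.any() else 0)
s=(abs(y)<.012)&(P[:,2]>.044)&(x>-.05)&(x<.06); print("rubber x",np.percentile(x[s],[0,1,99,100]))
p,d=snapshot("top"); cv2.imwrite("pics/top10.png",p[:,:,::-1])
E
```

```text
t: 22.75
eef_pos: [0.537, -0.1707, 0.1659]
eef_rot: [0.337, 0.62, -0.337, 0.623]
wrist_force: [-0.8, -0.1, -0.5]
finger_gap: 0.0615
t: 23.38
eef_pos: [0.568, -0.2194, 0.2245]
eef_rot: [0.337, 0.621, -0.337, 0.622]
wrist_force: [0.5, -0.3, 0.0]
finger_gap: 0.0617
t 23.38 E rel mouth mm x -69.95 y -0.87 z 218.90 C mm [-63.15, -0.85, 218.81] slant -0.08 yaw 0.01 F stand [-0.55, -0.24, 0.02] T [ 0.037  -0.1222  0.0295] gap 61.73
spring stub/rubber 4721 0.32248628284136976 [-0.0195  0.0196]
mid 647 0.05359606714949822 [-0.0144  0.0158]
bear rubber 315 0.05329463911326615 [-0.015   0.0153]
stub 177 0.04275909504829739 [-0.0052  0.0055]
rubber x [-0.0478 -0.0442  0.0371  0.0418]
```

View pics/w10c.png

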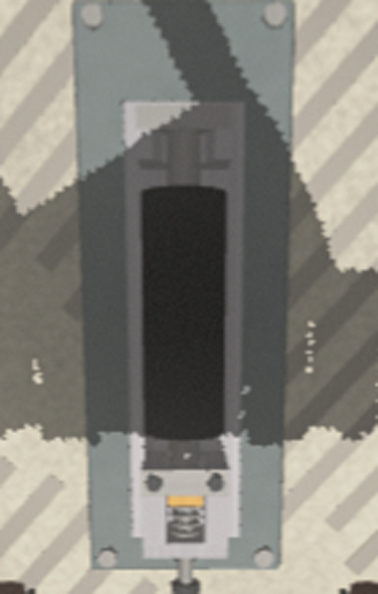

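View pics/top10.png

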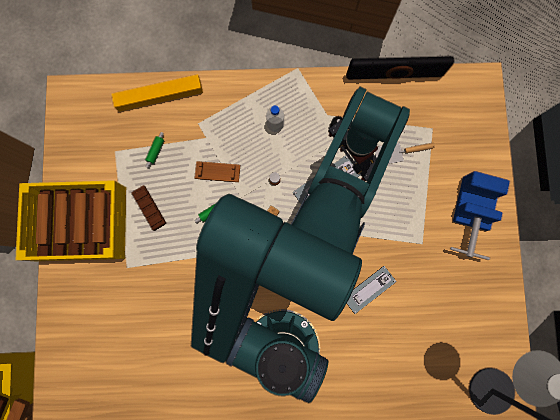

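```bash
python3 - <<'E'
from bench import *
print(sense()["t"],sense()["wrist_force"]); print(sign_off())
E
```

```text
23.475 [ 1.10751031 -0.01510591 -1.08340357]
the job is handed in; nothing more can be done
None
```

The black roller is mounted in the 225 x 84 mm stand, released, and the job is handed in at about 23.5 s. `sign_off` gave no verdict.

**What I did:** I slid one stub under the strap at an 11° slant. The plunger was pushed back to about 6.6 mm, with the wrist reading 5.4 N at first and up to about 8 N at most. I then tipped the other stub past the end wall, eased it back until it bore on the wall, opened the gripper and lifted clear.

**Last checks:**
- **Position:** the wrist picture and depth show the roller level, on the stand's centre line to within about 1 mm and up against the end wall, with the brass plunger visibly pushed back. Depth put the axis at about 36–37 mm up.
- **Forces:** the wrist force fell to about zero on release, within sensor noise. While easing the roller back, the wrist felt it resting on the block floors with about 5 N.
- **Bystanders:** the last top view shows the bottle, jar, tile and spatula apparently where they were. The arm hid the spare and most of the block, so I could not see whether those two had moved.

**Disagreements:**
- Just before release, the arm's pose put the roller 0.8 mm past the wall, while the picture showed it touching. I put that down to the rubber giving in the grip.
- With the roller level, the wrist read 8.2 N, about 1.3 N more than the plunger position implied.

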